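# Change the orifice insert in a flow rig and drain the measuring cylinders

## Task

Get the water-flow rig ready for the next class: turn the yellow valve fully shut before you undo the clamp, swing the red-handled clamp up, take the green-handled orifice insert out and stand it upright in the blue tray, then put the orange-handled insert into the slot and push it down past the drag of its seal until you feel it fully home, flush on the block, before you swing the clamp shut over it; never force the clamp down on an insert that stands proud. With the clamp shut, turn the valve fully open again. Put every used measuring cylinder upside down on a red peg of the draining rack, right down on the board, one to a peg, and leave the multimeter, wash bottle and stopwatch where they are.

Things in the scene. Friction and masses are not known exactly. Their poses are not given: they have to be found in the camera images.
- rig: flow rig: blue meter block (94 x 120 mm, top 62 mm above the bench) on an aluminium board, with clamp, copper pipe and ball valve; fixed, turned up to 0.2 rad from the world axes. Origin on the bench under the slot's centre. x: from the slot to the clamp's hinge, y: along the pipe to the valve, z up
- seat (a point): centre of the slot's mouth, level with the block's top; axes as the rig. Slot 64 mm (x) by 44 mm (y), edges chamfered 3 mm. A seal in it stops an insert merely laid in 5 mm short of home; a push of about 10 N (up to 25) drives it to the hard stop, where it stays. Home: flange flush on the block, insert's middle point 4 mm above this point, its x along the slot's x, either way round
- new_insert_center (a point): orange-handled orifice insert, to be fitted, at first standing on the bench. 88 mm tall, 0.35 kg: aluminium body 60 x 40 mm, 40 mm deep (lowest 8 mm narrowed to 54 x 34), steel flange 84 x 64 x 8 mm above it, on top a handle rib 60 mm long (x), 16 wide (y), 40 tall. This point: on its centre line, 44 mm above its underside; mid-rib is 24 mm above it. z up when it stands upright
- old_insert_center (a point): green-handled orifice insert, to be taken out, at first home in the slot. 88 mm tall, 0.35 kg: aluminium body 60 x 40 mm, 40 mm deep (lowest 8 mm narrowed to 54 x 34), steel flange 84 x 64 x 8 mm above it, on top a handle rib 60 mm long (x), 16 wide (y), 40 tall. This point: on its centre line, 44 mm above its underside; mid-rib is 24 mm above it. z up when it stands upright
- clamp (a joint): hinged yoke clamp over the slot, rad: 0 is shut (its two arms lie flat on the insert's flange, one each side of the rib), 1.95 is swung right up and back, away from the robot. Stiff hinge: stays where it is left, needs 2 to 5 N at the grip to move
- clamp_grip (a point): middle of the clamp's red cross grip, a round bar 16 mm thick, 76 mm long, along y of the rig, at the yoke's free end 154 mm from the hinge axis. When shut it is on the robot's side of the block (92 mm from the slot's centre), 74 mm above the bench, with 35 mm free space before and behind it
- clamp_hinge (a point): middle of the clamp's hinge axis, which runs along y of the rig, 62 mm from the slot's centre along x of the rig, 74 mm above the bench. As the angle grows the grip rises from the robot's side and swings over towards +x of the rig
- valve (a joint): ball valve in the supply pipe, rad: 0 is open (yellow lever along the pipe, pointing along y of the rig), 1.571 is shut (lever across the pipe, pointing along -x of the rig, to the robot); hard stop at both ends. Turns anticlockwise seen from above to shut; needs about 3 N at the lever's end, stays where it is left
- valve_grip (a point): on the valve's yellow lever, 80 mm from its turning axis and 18 mm from the free end, 90 mm above the bench. The lever is level, its grip 18 mm wide and 14 mm tall; at least 25 mm of free space under it
- valve_axis (a point): on the vertical turning axis of the valve, at the lever's height (90 mm above the bench), 150 mm from the slot's centre along y of the rig
- tray: blue open tray for used inserts, fixed, 125 x 105 mm (x, y) and 25 mm tall, walls and floor 4 mm; origin under its centre, on the bench
- cylinder0_center (a point): pale blue measuring cylinder (may be absent), first lying on its side. 120 mm long, tube 42 mm outside, 37 inside, blue hexagonal foot 50 mm across flats, 6 thick, rim 50 mm across, 70 g. This point: on the axis, 60 mm from foot and mouth, 25 mm above the bench when lying. x runs from foot to open mouth (at first away from the robot). Home on a peg: x down, this point 74 mm above the bench
- cylinder1_center (a point): pale blue measuring cylinder (may be absent), first lying on its side. 120 mm long, tube 42 mm outside, 37 inside, blue hexagonal foot 50 mm across flats, 6 thick, rim 50 mm across, 70 g. This point: on the axis, 60 mm from foot and mouth, 25 mm above the bench when lying. x runs from foot to open mouth (at first away from the robot). Home on a peg: x down, this point 74 mm above the bench
- cylinder2_center (a point): pale blue measuring cylinder (may be absent), first lying on its side. 120 mm long, tube 42 mm outside, 37 inside, blue hexagonal foot 50 mm across flats, 6 thick, rim 50 mm across, 70 g. This point: on the axis, 60 mm from foot and mouth, 25 mm above the bench when lying. x runs from foot to open mouth (at first away from the robot). Home on a peg: x down, this point 74 mm above the bench
- peg0 (a point): foot of a red upright peg of the white draining rack: on the peg's axis, on the rack board's top, 14 mm above the bench. Peg 14 mm thick, 81 mm tall, round tip. Three pegs in a row along the rack's y, 92 mm apart; board 85 x 285 mm
- peg1 (a point): foot of a red upright peg of the white draining rack: on the peg's axis, on the rack board's top, 14 mm above the bench. Peg 14 mm thick, 81 mm tall, round tip. Three pegs in a row along the rack's y, 92 mm apart; board 85 x 285 mm
- peg2 (a point): foot of a red upright peg of the white draining rack: on the peg's axis, on the rack board's top, 14 mm above the bench. Peg 14 mm thick, 81 mm tall, round tip. Three pegs in a row along the rack's y, 92 mm apart; board 85 x 285 mm
- multimeter: orange multimeter lying on the bench beyond the rig, 90 x 170 x 45 mm; origin under its centre; not part of the job
- wash_bottle: white wash bottle with a red cap standing beyond the rack, 64 mm across and 170 mm tall; origin under its centre; not part of the job
- stopwatch: yellow stopwatch lying on the bench near the robot, 60 mm across and 17 mm tall; origin under its centre; not part of the job

How it is judged:
By the outcome, as a careful person would: the job done as asked, in the order asked, and still so for the second after the job is handed in, with the robot touching nothing.
Of cylinder0, cylinder1, cylinder2 only 1 to 3 are there at a start; the rules pass over those that are not, and their reading is None.
At some moment in a run one of cylinder0, cylinder1, cylinder2 may be knocked a few centimetres aside while the robot is not near it.
It also fails if it takes over 210 s, if anything falls off the work surface, if the arm or the gripper's body presses on something with over 40 N, if the wrist force passes 120 N, or if a joint passes its speed limit or range.

## Robot

A 6-joint arm with a two-finger parallel gripper is mounted at the origin on the work surface. World frame = base frame: x ahead of the robot, y to its left, z up, the work surface at z = 0. Lengths are in mm, angles in rad, forces in N, time in s.
With the tool pointing down it reaches from about 300 to 750 mm from the base axis. Payload 8.5 kg.
Tool frame: the origin (TCP) lies midway between the tips of the shut fingers; the grasp point (between the pads) lies 19 mm behind it; z points along the fingers, x is the direction in which the jaws open and shut, and the axes are right-handed (so a half turn about z gives the same grasp; the last joint's range is limited). The gripper opens to 88 mm and grips with 3 to 60 N. Pads are 18 mm wide; open, the fingers measure 123 mm over their backs; the gripper's body (75 mm by 187 mm) begins 45 mm behind the grasp point.
Start: joints at [-1.516, 0.381, 1.297, -0, 1.464, -0.215], TCP at [146.591, -530.086, 238.748] pointing down, gripper open.
Joint ranges: [-3.11, 3.11], [-0.89, 2.33], [0.22, 2.48], [-1.42, 4.56], [0.17, 2.85], [-2.88, 2.88]. Speed limits (rad/s): [2.39, 2.39, 3.14, 3.14, 3.14, 3.14].

## Interface

Orientations are given as a rotation vector (axis times angle).
In Python, from cell import movep, movel, move_joints, gripper_to, dwell, solve_ik, grab_frame, calibration, PlanningError, finish_job, read_time_s, read_q, read_qvel, read_joint_torque, read_position, read_ee_rot, read_force, read_torque, read_width gives the robot as it stands. Calls block until the motion is done:
- movep(position, orientation): joint-space move of the TCP to a pose.
- movel(position, feed=150, rotation=None, force_limit=None): straight line of the TCP; rotation=None keeps the orientation; feed is the mean speed in mm/s. With force_limit (N) it stops when the force on the tool has changed by that much, and returns True; else False.
- move_joints(angles): joint-space move.
- gripper_to(opening): opening from 0.0 (shut) to 1.0 (fully open); the grip force is fixed at half the most; returns when the fingers have stopped.
- dwell(seconds).
- solve_ik(position, orientation): joint angles nearest the present ones, or None.
- grab_frame(name): name is "scene" or "top" or "wrist"; returns (picture, depth): 420x560x3 uint8, red, green, blue; 420x560 float32, mm along the optical axis (not along the pixel's ray), 0 where there is no reading.
- calibration(name): a dict with "vfov" (degrees; the focal length in pixels is half the picture's height over the tangent of half this angle, whatever the lens; pixels are square), "cx", "cy" (the principal point, pixels), "R" (3x3) and "t" (3): a world point X has camera coordinates R X + t; the wrist camera has in their place "T_tool_cam" (4x4, takes a point from camera to tool coordinates, whose origin is the TCP and whose axes are the tool frame's). Camera axes: x right, y down, z forward; pixel columns grow to the right and rows downward; lengths in mm; the calibration is good to about 2 mm. A picture is of the moment at which its call begins: read the wrist's pose just before it. calibration takes no time and is no camera call.
A pose or a line that the arm cannot do raises PlanningError and nothing moves.
- finish_job(): hands the job in, once; it reports no verdict.
Readings, each from a call of its own:
- read_time_s(): time.
- read_q(): joint angles.
- read_qvel(): joint speeds.
- read_joint_torque(): joint torques, N m.
- read_position(): TCP position.
- read_ee_rot(): TCP orientation.
- read_force(): force on the tool from outside, world axes, zero at the start.
- read_torque(): the same for the moment, N m.
- read_width(): opening from 0.0 (shut) to 1.0 (fully open).
Only numpy, scipy, OpenCV 4.12 (cv2) and the standard library are available. Lean on these libraries where they do the work, as an engineer would, in place of code of your own. Each camera call takes 0.05 s, during which the arm holds its last target.

## Working session

There is one attempt and no reset: what is moved stays moved. The work goes in short steps, each a Python script; the robot and the scene stay as the last script left them, time stands still between calls to the robot, and variables do not carry over. Pictures are saved under pics/ and viewed, and the job is handed in when it is done.

```bash
ls; mkdir -p pics; python3 - <<'E'
from cell import *
import cv2, numpy as np
print(read_time_s(), read_position(), read_ee_rot(), read_width())
for n in ["scene","top","wrist"]:
    p,d=grab_frame(n); cv2.imwrite(f"pics/{n}0.png",p[:,:,::-1]); np.save(f"pics/{n}0.npy",d)
    c=calibration(n); print(n,c); print((d>0).mean(), d.max())
E
```

```text
pics
0.0 [ 146.55906621 -529.81823746  238.13614122] [-2.49913246e+00  1.90183630e+00  1.55555502e-03] 1.001216062138074
scene {'vfov': 53.129481008238706, 'cx': 285.35547689071205, 'cy': 203.13444028728208, 'R': array([[-0.59308708,  0.80490415,  0.01941695],
       [ 0.56984554,  0.43667885, -0.69612329],
       [-0.5687915 , -0.40179707, -0.71765963]]), 't': array([ 320.72434816, -259.79599835, 1452.90189404])}
0.9961947278911565 3995.988
top {'vfov': 53.180442364854486, 'cx': 282.28796217574165, 'cy': 209.49037765546018, 'R': array([[ 0.02127604, -0.99946905, -0.02467688],
       [-0.99893526, -0.02024111, -0.04145656],
       [ 0.04093506,  0.02553263, -0.99883552]]), 't': array([  -5.67285329,  551.49546044, 1049.61040743])}
0.9959906462585034 1908.7596
wrist {'vfov': 64.3974478740329, 'cx': 281.9427334150745, 'cy': 210.28198738316024, 'T_tool_cam': array([[ 9.99999033e-01,  1.34710879e-03, -3.45014179e-04,
         1.21489804e+00],
       [-1.21041589e-03,  9.65356363e-01,  2.60932227e-01,
        -6.68133286e+01],
       [ 6.84565729e-04, -2.60931557e-01,  9.65357060e-01,
        -1.45676938e+02],
       [ 0.00000000e+00,  0.00000000e+00,  0.00000000e+00,
         1.00000000e+00]])}
0.9952721088435375 463.07568
```

View pics/scene0.png

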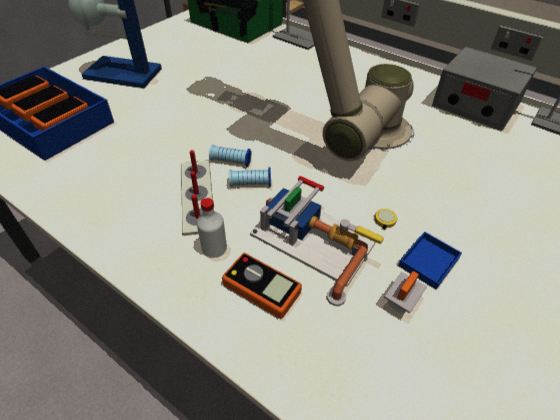

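View pics/top0.png

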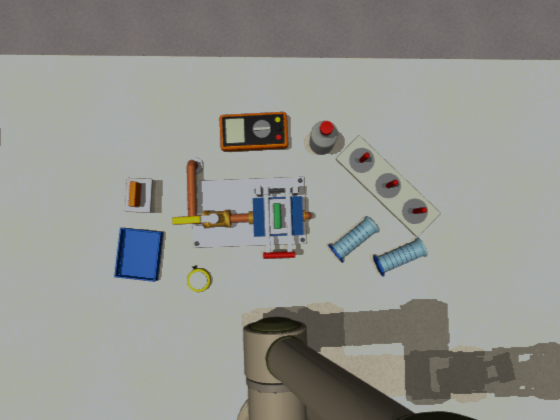

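View pics/wrist0.png

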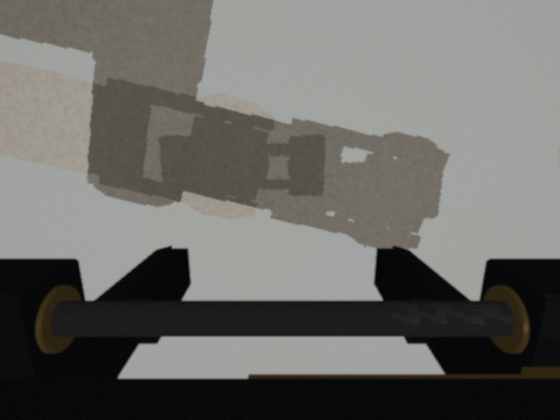

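The top view shows two cylinders, at about (355,238) and (400,257), and pegs at about (363,158), (390,184) and (418,210). The rig's slot is near (278,216) and the valve lever near (186,220). The orange insert is at (138,195) and the tray at (139,254). Next I'll measure these coarsely.

```bash
cat > h.py <<'E'
from cell import *
import cv2, numpy as np
from scipy.spatial.transform import Rotation as Rot
def cam(name, pos=None, rv=None):
    c=calibration(name); f=210/np.tan(np.radians(c['vfov']/2))
    if name!='wrist':
        R=np.array(c['R']); t=np.array(c['t']); return f,c['cx'],c['cy'],R.T,-R.T@t
    T=np.array(c['T_tool_cam']); Rt=Rot.from_rotvec(rv).as_matrix()
    return f,c['cx'],c['cy'],Rt@T[:3,:3],Rt@T[:3,3]+np.array(pos)
def cloud(d,C):
    f,cx,cy,R,o=C; v,u=np.mgrid[0:d.shape[0],0:d.shape[1]]
    p=np.stack([(u-cx)/f*d,(v-cy)/f*d,d],-1); return p@R.T+o
def ray(u,v,z,C):
    f,cx,cy,R,o=C; r=np.array([(u-cx)/f,(v-cy)/f,1.])@R.T; return o+r*(z-o[2])/r[2]
def proj(P,C):
    f,cx,cy,R,o=C; q=(np.array(P)-o)@R; return np.stack([q[...,0]/q[...,2]*f+cx,q[...,1]/q[...,2]*f+cy],-1)
def snap(name,tag):
    pos,rv=read_position(),read_ee_rot(); p,d=grab_frame(name)
    cv2.imwrite(f'pics/{tag}.png',p[:,:,::-1]); C=cam(name,pos,rv); 
    np.savez(f'pics/{tag}.npz',p=p,d=d,C=np.array([C[0],C[1],C[2]]),R=C[3],o=C[4]); return p,d,C
def load(tag):
    z=np.load(f'pics/{tag}.npz'); return z['p'],z['d'],(*z['C'],z['R'],z['o'])
def hsv(p): return cv2.cvtColor(p,cv2.COLOR_RGB2HSV)
def mask(p,h0,h1,s=100,v=60):
    a=hsv(p); H=a[...,0].astype(int)
    hh=(H>=h0)&(H<=h1) if h0<=h1 else (H>=h0)|(H<=h1)
    return hh&(a[...,1]>=s)&(a[...,2]>=v)
def blobs(m,mn=15):
    n,l,st,ce=cv2.connectedComponentsWithStats(m.astype(np.uint8))
    return [(l==i) for i in range(1,n) if st[i,4]>=mn]
def down(yaw):  # tool z down, tool x at world yaw
    c,s=np.cos(yaw),np.sin(yaw)
    return Rot.from_matrix(np.array([[c,s,0],[s,-c,0],[0,0,-1.]])).as_rotvec()
E
python3 - <<'E'
from h import *
p,d,C=snap('top','top1'); X=cloud(d,C)
print('bench z', np.median(X[300:330,60:200,2]))
for nm,a in dict(orange=(5,17,150),yellow=(22,34,130),green=(40,80,80),red=(172,4,140),blue=(100,125,120),pale=(85,110,40)).items():
    for b in blobs(mask(p,*a),20):
        v,u=np.nonzero(b); q=X[b]; r=cv2.minAreaRect(np.stack([u,v],1).astype(np.float32))
        print(nm,len(u),'px',u.mean().round(1),v.mean().round(1),'med',np.median(q,0).round(0),'z10-90',np.percentile(q[:,2],[5,95]).round(0),'rect',np.round(r[1],1),round(r[2],1))
cv2.imwrite('pics/top1z.png',cv2.resize(p[90:300,100:460,::-1],(800,467),interpolation=cv2.INTER_CUBIC))
s=cv2.imread('pics/scene0.png');cv2.imwrite('pics/scene1z.png',cv2.resize(s[130:320,170:480],(800,490),interpolation=cv2.INTER_CUBIC))
E
```

```text
bench z -1.1055341749581657
orange 678 px 254.8 135.3 med [713.  75.  38.] z10-90 [24. 42.] rect [36.4 67. ] 87.2
orange 405 px 191.3 188.3 med [596. 229.  50.] z10-90 [45. 54.] rect [54.  8.] 90.0
orange 144 px 132.7 192.6 med [583. 359.  86.] z10-90 [81. 90.] rect [ 8.1 23.5] 5.7
orange 37 px 307.4 215.2 med [538. -56.  48.] z10-90 [44. 55.] rect [6. 6.] 0.0
orange 145 px 238.6 217.6 med [527. 110.  50.] z10-90 [47. 55.] rect [ 8. 19.] 90.0
yellow 29 px 277.1 119.1 med [773.  23.  45.] z10-90 [40. 49.] rect [5.4 5.4] 63.4
yellow 31 px 226.0 218.1 med [526. 140.  60.] z10-90 [56. 65.] rect [11.6  3. ] 53.1
yellow 200 px 185.9 219.7 med [519. 228.  96.] z10-90 [93. 99.] rect [ 7. 27.] 90.0
yellow 173 px 199.5 279.0 med [374. 208.  14.] z10-90 [11. 18.] rect [22.6 22.6] 45.0
green 172 px 276.9 215.7 med [532.  15. 109.] z10-90 [106. 112.] rect [25.  6.] 90.0
red 146 px 326.1 127.5 med [724. -89. 169.] z10-90 [164. 173.] rect [13. 12.] 90.0
red 29 px 277.9 136.9 med [729.  19.  45.] z10-90 [41. 47.] rect [5.4 5.4] 63.4
red 38 px 364.6 156.0 med [ 680. -187.   89.] z10-90 [32. 94.] rect
[... 578 characters left out ...]
52.] rect [21.4  2.5] 49.4
blue 77 px 378.9 265.1 med [ 420. -233.   44.] z10-90 [19. 52.] rect [21.9  4.5] 63.4
pale 467 px 258.5 216.6 med [530.  62.  61.] z10-90 [26. 64.] rect [39.3 12. ] 88.0
pale 35 px 276.6 197.5 med [579.  18.  61.] z10-90 [57. 64.] rect [17.  2.] -0.0
pale 475 px 296.7 215.4 med [535. -31.  61.] z10-90 [58. 65.] rect [39.4 12. ] 87.8
pale 822 px 354.0 237.9 med [ 485. -171.   42.] z10-90 [32. 49.] rect [20.6 49.5] 51.3
pale 2019 px 138.1 254.4 med [430. 371.   3.] z10-90 [-0. 24.] rect [43.6 50.7] 6.0
pale 35 px 278.3 234.5 med [488.  14.  61.] z10-90 [58. 64.] rect [ 2. 17.] 90.0
pale 874 px 400.3 255.9 med [ 444. -284.   42.] z10-90 [31. 49.] rect [21.9 51.5] 64.0
```

View pics/top1z.png

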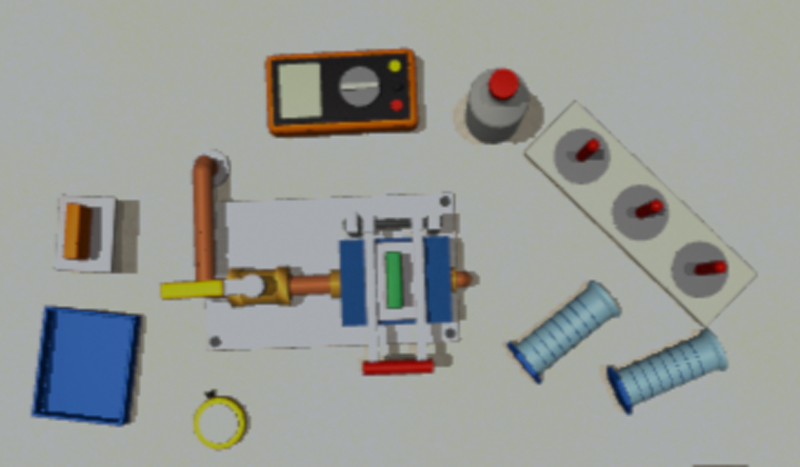

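View pics/scene1z.png

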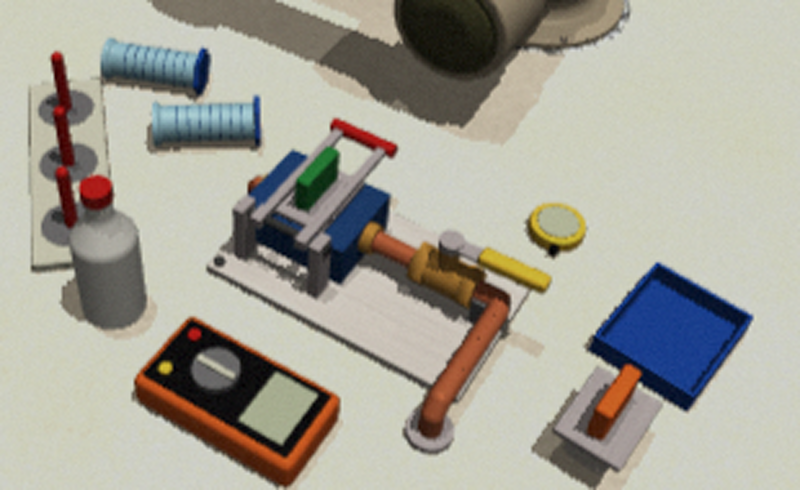

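```bash
python3 - <<'E'
from h import *
t=read_time_s()
for tag,P in [('wr_rack',(440,-230,260)),('wr_rig',(430,70,280)),('wr_ins',(420,330,260))]:
    movep(P,down(-np.pi/2)); dwell(0.2); snap('wrist',tag); print(tag,read_time_s()-t,read_position().round(1),read_q().round(2))
a=np.concatenate([cv2.resize(cv2.imread(f'pics/{k}.png')[:330],(400,236)) for k in ['wr_rack','wr_ins']],1)
cv2.imwrite('pics/wr_two.png',a)
E
```

```text
wr_rack 1.8 [ 439.8 -230.5  259.9] [-0.72  0.27  1.4  -0.    1.47  0.85]
wr_rig 3.1999999999999997 [430.2  69.3 279.8] [-0.11  0.15  1.51 -0.    1.49  1.46]
wr_ins 4.4666999999999994 [420.5 329.1 260.2] [ 0.44  0.34  1.3  -0.    1.5   2.01]
```

View pics/wr_rig.png

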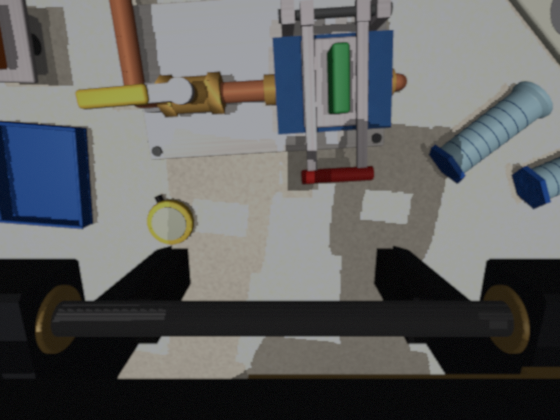

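View pics/wr_two.png

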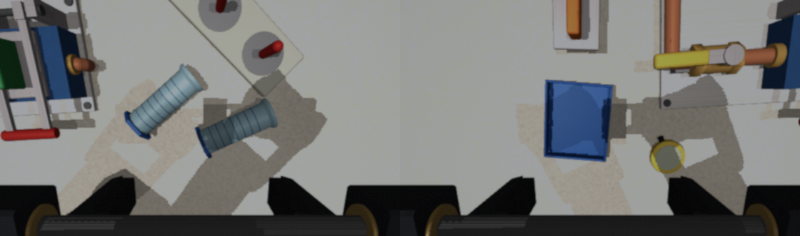

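The rig view shows the clamp bar at (338,175), the green rib at (340,77), the lever at (112,96), the stopwatch at (170,222) and the tray at (42,172).

```bash
cat >> h.py <<'E'
def toprect(m,z,C,X=None,tol=8):
    """min-area rect in world mm of mask pixels whose depth height is near z; rays cast on plane z"""
    if X is not None: m=m&(np.abs(X[...,2]-z)<tol)
    m=cv2.morphologyEx(m.astype(np.uint8),cv2.MORPH_OPEN,np.ones((3,3)))>0
    b=max(blobs(m,5),key=lambda b:b.sum())
    v,u=np.nonzero(b); P=np.array([ray(a,c,z,C)[:2] for a,c in zip(u,v)])
    (c,(w,h),ang)=cv2.minAreaRect((P-P.mean(0)).astype(np.float32)); 
    return np.array(c)+P.mean(0),(w,h),ang,len(u)
def pca_dir(P):
    Q=P-P.mean(0); return np.linalg.svd(Q,full_matrices=False)[2][0]
E
python3 - <<'E'
from h import *
p,d,C=load('wr_rig'); X=cloud(d,C)
print('bench',np.median(X[230:245,200:350,2]))
def rep(n,r): print(n,r[0].round(1),np.round(r[1],1),round(r[2],2),r[3])
rep('green110',toprect(mask(p,40,80,80,30),110,C,X))
rep('red82',toprect(mask(p,172,4,140,40),82,C,X,12))
rep('yellow97',toprect(mask(p,22,34,120),97,C,X,12))
bl=mask(p,100,125,100,30)&(X[...,2]>50)&(X[...,2]<72)
v,u=np.nonzero(bl); P=np.array([ray(a,c,62,C)[:2] for a,c in zip(u,v)]); r=cv2.minAreaRect((P-P.mean(0)).astype(np.float32)); print('block',np.array(r[0])+P.mean(0),r[1:])
# PCA dirs
for n,m,z in [('green',mask(p,40,80,80,30)&(abs(X[...,2]-110)<8),110),('red',mask(p,172,4,140,40)&(abs(X[...,2]-78)<15),80),('yel',mask(p,22,34,120)&(abs(X[...,2]-97)<10),97)]:
    b=max(blobs(m),key=lambda b:b.sum()); v,u=np.nonzero(b); P=np.array([ray(a,c,z,C)[:2] for a,c in zip(u,v)]); dd=pca_dir(P); print(n,P.mean(0).round(1),np.degrees(np.arctan2(dd[1],dd[0])).round(2), np.median(X[b],0).round(1))
p,d,C=load('wr_ins'); X=cloud(d,C)
print('bench',np.median(X[230:245,200:350,2]))
rep('orange88',toprect(mask(p,5,17,130,40)&(X[...,1]>300),88,C,X))
fl=(abs(X[...,2]-48)<8)&(X[...,1]>290)&(X[...,0]>500)&(hsv(p)[...,1]<80)
rep('flange48',toprect(fl,48,C))
rep('tray25',toprect(mask(p,100,125,100,30)&(X[...,1]>280),25,C,X,5))
rep('tray outline', toprect(mask(p,100,125,100,30)&(X[...,1]>280),12,C))
rep('yellow97',toprect(mask(p,22,34,120)&(X[...,2]>70),97,C,X,12))
E
```

```text
bench -0.2429256650551963
green110 [532.9  16.8] [57.6 16.1] 2.99 1274
red82 [442.8  10.7] [14.  73.8] 3.86 900
yellow97 [518.5 227. ] [17.4 66.1] 5.19 1314
block [509.34351575 -81.15861271] ((338.5395202636719, 121.59126281738281), 76.13536071777344)
green [533.4  16.7] -176.9 [533.7  16.6 109.4]
red [442.3  10.6] 93.33 [442.4  10.8  81.1]
yel [518.9 226.6] 94.34 [519.1 226.6  96.6]
bench -0.24543693005077216
orange88 [566.7 362.2] [14.4 38. ] 89.35 828
flange48 [567.5 363. ] [63.7 62.5] 88.54 3437
tray25 [429.9 347. ] [ 62.  123.2] 85.17 597
tray outline [429.8 368.9] [106.9 127.5] 85.26 9632
yellow97 [518.8 230.5] [17.7 66.1] 4.83 1605
```

```bash
cat >> h.py <<'E'
def hang(hyaw,tau):
    """tool points outward along hyaw, tipped down tau; tool y downish"""
    h=np.array([np.cos(hyaw),np.sin(hyaw),0]); Z=np.array([0,0,1.])
    z=np.cos(tau)*h-np.sin(tau)*Z; y=-np.cos(tau)*Z-np.sin(tau)*h; x=np.cross(y,z)
    return np.stack([x,y,z],1)
E
python3 - <<'E'
from h import *
snap('top','top2')
for pk,P in [('peg1',(610,-250)),('peg2',(548,-316)),('peg0',(674,-184))]:
  for hy in [-22,-35,-43,-55]:
    out=[]
    for tau in [0,15,30,45]:
      R=hang(np.radians(hy),np.radians(tau)); rv=Rot.from_matrix(R).as_rotvec()
      for z in (99,200):
        g=np.array([*P,z]); t=g+19*R[:,2]; q=solve_ik(t,rv); out.append((tau,z,None if q is None else np.round(q,2).tolist()))
    print(pk,hy,[o for o in out if o[2]][:8] )
E
```

```text
peg1 -22 [(0, 99, [-0.67, 0.9, 1.98, 2.85, 1.32, -1.5]), (0, 200, [-0.67, 0.66, 1.97, 2.82, 1.08, -1.41]), (15, 99, [-0.66, 0.76, 1.96, 2.79, 0.9, -1.42]), (15, 200, [-0.66, 0.53, 1.91, 2.68, 0.65, -1.27]), (30, 99, [-0.65, 0.64, 1.87, 2.61, 0.47, -1.22]), (30, 200, [-0.65, 0.45, 1.79, 2.08, 0.26, -0.66]), (45, 99, [-0.63, 0.59, 1.74, 1.31, 0.18, 0.09]), (45, 200, [-0.63, 0.42, 1.64, 0.52, 0.35, 0.9])]
peg1 -35 [(0, 99, [-0.54, 0.9, 1.96, 3.21, 1.28, -1.59]), (0, 200, [-0.54, 0.66, 1.94, 3.22, 1.03, -1.61]), (15, 99, [-0.55, 0.76, 1.94, 3.22, 0.86, -1.61]), (15, 200, [-0.55, 0.54, 1.89, 3.25, 0.59, -1.65]), (30, 99, [-0.55, 0.65, 1.85, 3.28, 0.41, -1.66]), (45, 200, [-0.55, 0.43, 1.62, -0.13, 0.3, 1.74])]
peg1 -43 [(0, 99, [-0.47, 0.9, 1.92, 3.44, 1.26, -1.66]), (0, 200, [-0.47, 0.67, 1.9, 3.47, 1.03, -1.75]), (15, 99, [-0.48, 0.76, 1.9, 3.5, 0.85, -1.74]), (15, 200, [-0.48, 0.55, 1.85, 3.62, 0.61, -1.9]), (30, 99, [-0.49, 0.66, 1.82, 3.71, 0.43, -1.96]), (30, 200, [-0.49, 0.47, 1.74, 4.28, 0.25, -2.57]), (45, 200, [-0.51, 0.44, 1.6, -0.49, 0.37, 2.21])]
peg1 -55 [(0, 99, [-0.37, 0.9
[... 2387 characters left out ...]
0.64, 1.59, -0.88, 0.21, 2.61]), (45, 200, [-0.38, 0.5, 1.49, -0.42, 0.41, 2.12])]
peg0 -43 [(0, 99, [-0.29, 0.91, 1.76, 3.65, 1.15, -1.79]), (0, 200, [-0.29, 0.71, 1.75, 3.71, 0.97, -1.92]), (15, 99, [-0.29, 0.8, 1.74, 3.79, 0.79, -1.93]), (15, 200, [-0.29, 0.61, 1.7, 3.97, 0.61, -2.18]), (30, 99, [-0.31, 0.71, 1.67, 4.17, 0.44, -2.33]), (45, 99, [-0.34, 0.66, 1.56, -1.01, 0.34, 2.85]), (45, 200, [-0.34, 0.52, 1.46, -0.62, 0.5, 2.43])]
peg0 -55 [(0, 99, [-0.21, 0.93, 1.65, 3.97, 1.17, -1.97]), (0, 200, [-0.21, 0.74, 1.64, 4.05, 1.05, -2.14]), (15, 99, [-0.22, 0.82, 1.64, 4.17, 0.86, -2.16]), (15, 200, [-0.22, 0.65, 1.6, 4.36, 0.77, -2.43]), (45, 200, [-0.29, 0.55, 1.39, -0.77, 0.69, 2.72])]
```

View pics/top2.png

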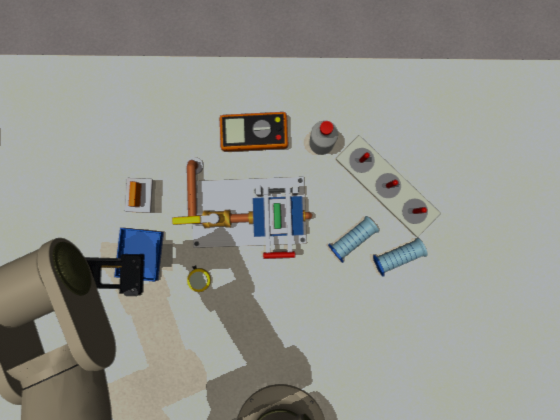

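Both top views show only two cylinders. First step is to shut the valve.

```bash
cat >> h.py <<'E'
SEAT=np.array([532.9,16.8]); PHI=np.radians(3.5)
def rig(x,y,z): c,s=np.cos(PHI),np.sin(PHI); return np.array([SEAT[0]+c*x-s*y,SEAT[1]+s*x+c*y,z])
def valve_turn(a0,a1,z=75,r=80):
    """grip lever at a0, follow to a1 (rad, past the stop a little)"""
    def pose(a): return rig(-r*np.sin(a),150+r*np.cos(a),z), down(PHI+a)
    P,o=pose(a0); gripper_to(0.5); movep(P+[0,0,80],o); movel(P,100)
    gripper_to(0); print('w',read_width(),'F',read_force().round(1))
    s=np.sign(a1-a0); n=int(np.ceil(abs(a1-a0)/np.radians(9))); hit=False
    for a in np.linspace(a0,a1,n+1)[1:]:
        P,o=pose(a); near=abs(a1-a)<np.radians(13)
        hit=movel(P,60,rotation=o,force_limit=20 if near else 45)
        print(np.degrees(a).round(1),hit,read_force().round(1))
        if hit: break
    gripper_to(0.5); P=read_position(); movel(P+[0,0,90],150)
E
python3 - <<'E'
from h import *
valve_turn(np.radians(0.7),np.radians(93)); print(read_time_s())
movep((400,70,280),down(-np.pi/2)); dwell(.2); snap('wrist','v1')
E
```

```text
w 0.20018266749122446 F [-0.2 -0.6  0.2]
9.1 False [-0.3 -0.9  2.1]
17.5 False [-1.1 -1.5  4. ]
25.9 False [-1.3 -2.1  4.4]
34.3 False [-1.3 -2.2  5.4]
42.7 False [-0.6 -2.5  5.9]
51.0 False [-0.6 -2.2  5.6]
59.4 False [-1.3 -3.5  6.6]
67.8 False [-0.8 -3.6  6.2]
76.2 False [-1.8 -3.5  6.8]
84.6 False [-2.2 -2.5  6.4]
93.0 True [1.  8.8 2. ]
13.5417
```

View pics/v1.png

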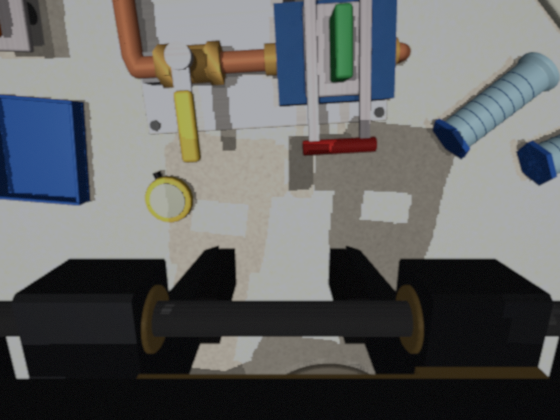

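The view shows the lever running from (185,95) to (190,158), pointing towards the robot. I'll measure its angle.

```bash
python3 - <<'E'
from h import *
p,d,C=load('v1'); X=cloud(d,C)
def L(n,m,z):
    b=max(blobs(m),key=lambda b:b.sum()); v,u=np.nonzero(b); P=np.array([ray(a,c,z,C)[:2] for a,c in zip(u,v)]); dd=pca_dir(P); r=cv2.minAreaRect((P-P.mean(0)).astype(np.float32)); print(n,(P.mean(0)+r[0]).round(1),np.degrees(np.arctan2(dd[1],dd[0])).round(2), r[1],r[2],np.median(X[b],0).round(1))
L('lever',mask(p,22,34,120)&(abs(X[...,2]-97)<6),97)
L('red',mask(p,172,4,140,40)&(abs(X[...,2]-78)<15),82)
L('green',mask(p,40,80,80,30)&(abs(X[...,2]-110)<5),110)
# block corners
for y0,y1 in [(25,80),(-60,-5)]:
  bl=mask(p,100,125,100,30)&(abs(X[...,2]-62)<5)&(X[...,1]>y0)&(X[...,1]<y1)&(X[...,0]>460)
  L('blk',bl,62)
# hinge-side white lever hub
E
```

```text
lever [460.7 159.9] -176.77 (65.43476867675781, 17.242942810058594) 3.169886827468872 [461.5 160.   96.5]
red [442.4  10.8] 93.16 (14.072492599487305, 74.13870239257812) 3.156134605407715 [441.9  10.9  81.2]
green [532.5  16.9] -176.86 (59.235939025878906, 16.19997215270996) 3.2227704524993896 [533.2  16.5 109.5]
blk [530.3  61.1] -176.63 (94.09730529785156, 28.453794479370117) 3.6439919471740723 [532.8  61.1  61.8]
blk [534.5 -32.2] -176.43 (90.98204803466797, 22.74371910095215) 4.116421699523926 [536.8 -31.9  61.7]
```

```bash
sed -i 's/^SEAT=.*/SEAT=np.array([532.7,16.8]); PHI=np.radians(3.3)/' h.py; cat >> h.py <<'E'
def clamp_pose(th,dz=-17): return rig(62-154*np.cos(th),0,74+154*np.sin(th)+dz)
def clamp_arc(a0,a1,fl=30,feed=110):
    n=int(np.ceil(abs(a1-a0)/np.radians(9)))
    for a in np.linspace(a0,a1,n+1)[1:]:
        hit=movel(clamp_pose(a),feed,force_limit=fl)
        if hit: print('hit at',np.degrees(a).round(1),read_force().round(1)); return True
    return False
E
python3 - <<'E'
from h import *
gripper_to(0.32); P=clamp_pose(0); movep(P+[0,0,90],down(PHI)); movel(P,100); gripper_to(0); print(read_width(),read_force().round(1))
print(clamp_arc(0,1.94),read_position().round(1),read_force().round(1))
gripper_to(0.4); movel(read_position()+[0,0,60],150); print(read_time_s())
movep((410,20,280),down(-np.pi/2)); dwell(.2); snap('wrist','c1'); snap('scene','c1s')
s=cv2.imread('pics/c1s.png');cv2.imwrite('pics/c1sz.png',cv2.resize(s[100:320,170:480],(800,568),interpolation=cv2.INTER_CUBIC))
E
```

```text
0.1618547141985942 [1.2 0.2 2.3]
False [650.1  23.5 201.8] [-3.  -2.1 -9.1]
25.4167
```

View pics/c1.png

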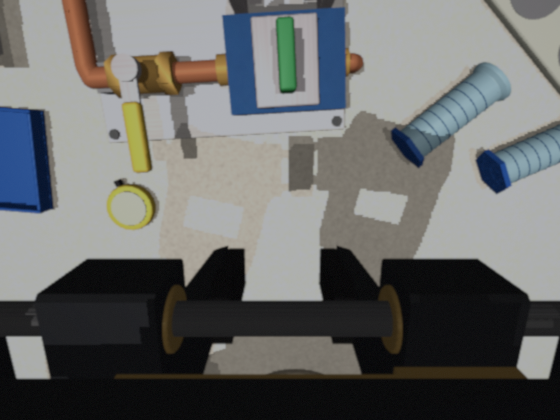

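View pics/c1sz.png

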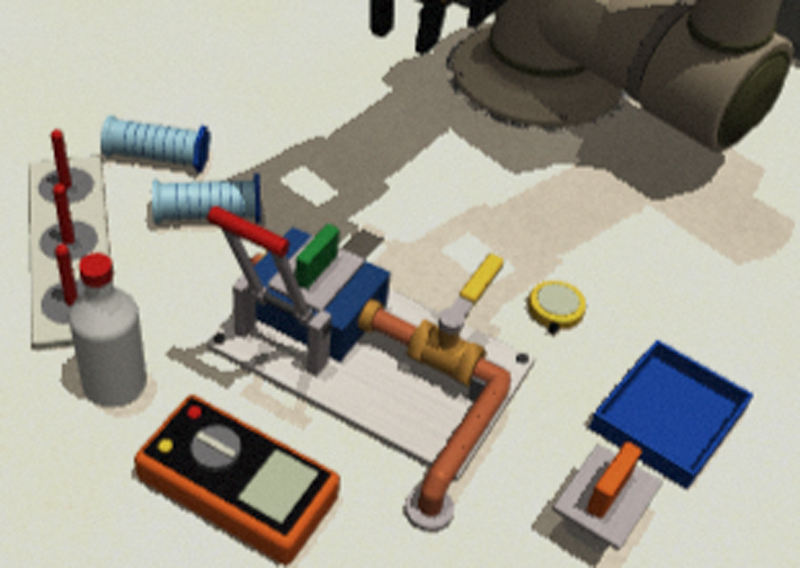

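```bash
python3 - <<'E'
from h import *
p,d,C=load('wr_ins'); X=cloud(d,C)
bl=mask(p,95,128,90,25)&(X[...,1]>280)&(X[...,0]<500)&(abs(X[...,2]-25)<5)
v,u=np.nonzero(bl); P=np.array([ray(a,c,25,C)[:2] for a,c in zip(u,v)]); r=cv2.minAreaRect((P-P.mean(0)).astype(np.float32)); print('tray',np.array(r[0])+P.mean(0),r[1:],len(u))
p,d,C=load('c1'); X=cloud(d,C)
r=toprect(mask(p,40,80,80,30),110,C,X,6); print('green',r)
fl=(abs(X[...,2]-70)<4)&(hsv(p)[...,1]<70)&(X[...,0]>480)&(abs(X[...,1]-17)<45)
v,u=np.nonzero(fl); P=np.array([ray(a,c,70,C)[:2] for a,c in zip(u,v)]); r=cv2.minAreaRect((P-P.mean(0)).astype(np.float32)); print('flange',np.array(r[0])+P.mean(0),r[1:])
g=r
R=down(np.pi/2+PHI)
gripper_to(0.6); movep((*SEAT,170),R); movel((*SEAT,78),100,force_limit=15); gripper_to(0); print('w',read_width(),read_force().round(1),read_position().round(1),read_time_s())
E
```

```text
tray [431.66397607 367.72550931] ((103.50040435791016, 123.4995346069336), 85.25942993164062) 1268
green (array([532.20172046,  15.38111775]), (59.09674072265625, 14.708959579467773), 3.564190626144409, 1209)
flange [538.47167789  20.11527512] ((96.46566772460938, 83.11312103271484), 0.07746843248605728)
w 0.18038566006607756 [-0.1 -0.4  1.2] [532.8  16.8  78.1] 31.9
```

```bash
python3 - <<'E'
from h import *
movel((*SEAT,130),80); print(read_force().round(1),read_width()); movel((*SEAT,200),150)
T=np.array([431.7,367.7]); o=down(np.pi/2-np.radians(4.7))
movep((*T,190),o); movel((*T,80),120); print(read_force().round(1))
h=movel((*T,58),25,force_limit=6); print('touch',h,read_position().round(1),read_force().round(1),read_width())
gripper_to(0.6); movel((*T,190),150)
movep((475,345,240),down(-np.pi/2)); dwell(.2); p,d,C=snap('wrist','o1'); X=cloud(d,C); print(read_time_s())
print(toprect(mask(p,5,17,130,40)&(X[...,1]>300),88,C,X)); snap('top','t3'); 
s=cv2.imread('pics/t3.png');cv2.imwrite('pics/t3z.png',cv2.resize(s[90:300,100:460],(800,467),interpolation=cv2.INTER_CUBIC))
E
```

```text
[ 0.7 -1.  -3.6] 0.1790686827636574
[ 0.3 -0.2 -4.3]
touch True [431.5 367.6  60.1] [-0.5  0.3  4.9] 0.17849732004441282
41.0
(array([578.69071962, 361.82296629]), (14.402787208557129, 58.40966033935547), 88.73731994628906, 1278)
```

View pics/o1.png

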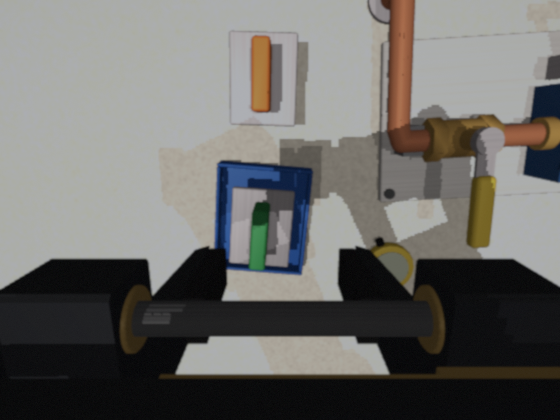

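View pics/t3z.png

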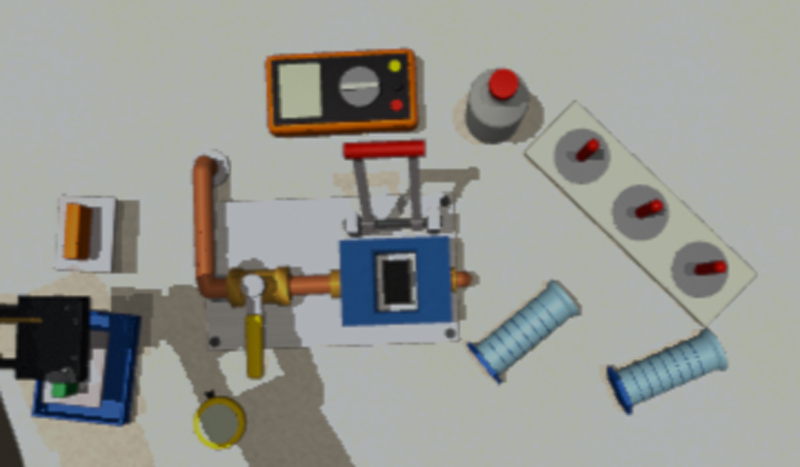

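```bash
python3 - <<'E'
from h import *
movep((470,17,200),down(-np.pi/2)); dwell(.2); p,d,C=snap('wrist','s1'); X=cloud(d,C); print(read_time_s())
bl=mask(p,95,128,90,25)&(abs(X[...,2]-62)<5)&(abs(X[...,1]-17)<75)&(X[...,0]>470)
v,u=np.nonzero(bl); P=np.array([ray(a,c,62,C)[:2] for a,c in zip(u,v)]).astype(np.float32); m=P.mean(0); r=cv2.minAreaRect(P-m); print('block',m+r[0],r[1:])
# hole inside block: filled hull minus blue
hull=np.zeros(bl.shape,np.uint8); cv2.fillConvexPoly(hull,cv2.convexHull(np.stack([u,v],1).astype(np.int32)),1)
hull=cv2.erode(hull,np.ones((9,9))); h=(hull>0)&~bl
b=max(blobs(h),key=lambda b:b.sum()); v,u=np.nonzero(b); P=np.array([ray(a,c,62,C)[:2] for a,c in zip(u,v)]).astype(np.float32); m=P.mean(0); r=cv2.minAreaRect(P-m); print('hole',m+r[0],r[1:])
dk=b&(p.max(2)<60); dk=max(blobs(dk),key=lambda b:b.sum()); v,u=np.nonzero(dk); P=np.array([ray(a,c,59,C)[:2] for a,c in zip(u,v)]).astype(np.float32); m=P.mean(0); r=cv2.minAreaRect(P-m); print('dark',m+r[0],r[1:])
E
```

```text
42.55
block [533.21373749  15.75964451] ((93.6632080078125, 118.2134780883789), 3.3733725547790527)
hole [533.12246895  16.04092503] ((63.14534378051758, 43.85483932495117), 3.133899688720703)
dark [533.49580956  15.62561703] ((43.89516830444336, 26.1494197845459), 3.4304418563842773)
```

View pics/s1.png

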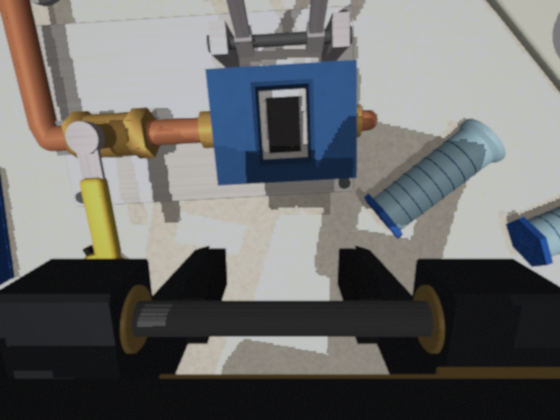

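```bash
sed -i 's/^SEAT=.*/SEAT=np.array([533.0,16.4]); PHI=np.radians(3.3)/' h.py; python3 - <<'E'
from h import *
O=np.array([578.7,361.8]); o=down(np.pi/2-np.radians(1.3))
gripper_to(0.6); movep((*O,150),o); print('hit',movel((*O,56),100,force_limit=15)); gripper_to(0); z0=read_position()[2]; print('w',read_width(),read_position().round(1),read_force().round(1))
movel((*O,190),150); o=down(np.pi/2+PHI)
movep((*SEAT,200),o); print(read_force().round(1),read_position().round(1)); movel((*SEAT,130),100)
h=movel((*SEAT,z0+22),30,force_limit=6); print(h,read_position().round(1),read_force().round(1),'center z',read_position()[2]-z0+44,read_width(),read_time_s())
E
```

```text
hit False
w 0.17804236147194175 [578.7 361.9  56. ] [-0.1  1.   0.2]
[-1.  -0.1 -3.4] [533.3  17.1 200. ]
True [533.   16.5  82.1] [-0.2  0.6  3.2] center z 70.1201313335925 0.17931415250703395 51.275
```

```bash
python3 - <<'E'
from h import *
z0=56.0
h=movel((*SEAT,z0+19),12,force_limit=35); print(h,read_position().round(1),read_force().round(1),'center z',read_position()[2]-z0+44,read_width())
gripper_to(0.5); movel((*SEAT,125),120); gripper_to(0)
h=movel((*SEAT,104),30,force_limit=25); print('top press',h,read_position().round(1),read_force().round(1))
movel((*SEAT,150),120); gripper_to(0.6); 
movep((450,17,220),down(-np.pi/2)); dwell(.2); p,d,C=snap('wrist','f1'); X=cloud(d,C); print(read_time_s())
m=mask(p,5,17,130,40)&(X[...,2]>95); print('rib top z',np.median(X[m][:,2]),toprect(m,110,C))
fl=(hsv(p)[...,1]<70)&(abs(X[...,2]-68)<12)&(abs(X[...,0]-533)<38)&(abs(X[...,1]-16)<28); print('flange z',np.median(X[fl][:,2]))
bl=mask(p,95,128,90,25)&(abs(X[...,2]-62)<5)&(abs(X[...,1]-17)<75); print('block z',np.median(X[bl][:,2]))
E
```

```text
False [533.1  16.7  77.6] [-8.7  2.1 26.6] center z 65.59169458983119 0.17833027003007484
top press True [533.   16.4 110.4] [-2.8  0.6  8.8]
58.675
rib top z 109.62159744030532 (array([533.50392693,  15.57471077]), (57.74207305908203, 14.878535270690918), 3.4145381450653076, 1674)
flange z 69.76609766743172
block z 61.779576048009005
```

View pics/f1.png

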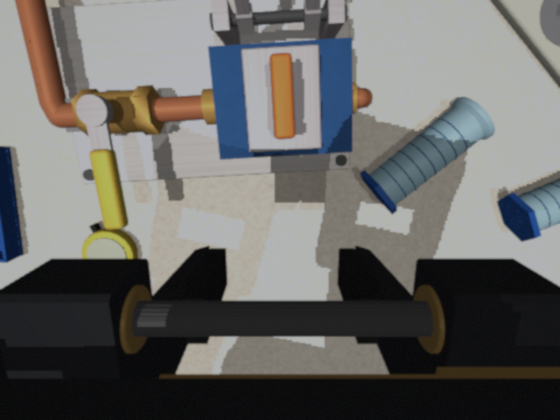

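```bash
python3 - <<'E'
from h import *
P=clamp_pose(1.94); gripper_to(0.4); movep(P+[0,0,80],down(PHI)); movel(P,100,force_limit=15); gripper_to(0); print(read_width(),read_force().round(1))
print(clamp_arc(1.94,0.06),read_position().round(1),read_force().round(1))
h=movel(clamp_pose(-0.015),20,force_limit=12); print(h,read_position().round(1),clamp_pose(0).round(1),read_force().round(1))
gripper_to(0.32); movel(read_position()+[0,0,90],120); print(read_time_s())
movep((410,50,270),down(-np.pi/2)); dwell(.2); p,d,C=snap('wrist','k1'); X=cloud(d,C)
r=mask(p,172,4,140,40)&(X[...,0]<480)&(X[...,1]>-60); print('red z',np.percentile(X[r][:,2],[50,90]), toprect(r,82,C))
E
```

```text
0.1673410579609209 [-0.8 -0.4  1. ]
False [442.   11.   66.6] [ 3.3  3.  -3.2]
False [441.2  11.   54.5] [441.2  11.1  57. ] [ 2.3  0.8 -2.5]
68.35
red z [84.90241048 86.28039551] (array([441.90728618,   9.92551507]), (14.220280647277832, 72.76805877685547), 3.7437026500701904, 1012)
```

View pics/k1.png

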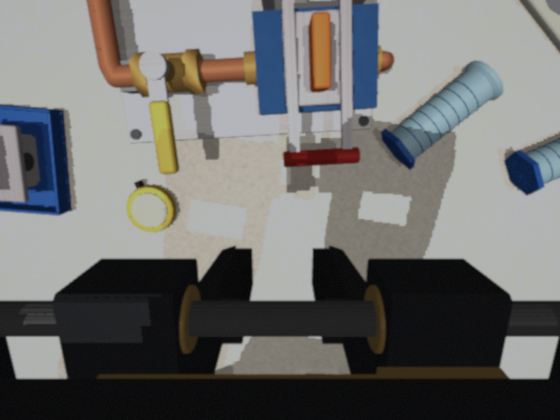

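The bar reads about 4 mm higher than when it was first shut. The insert is flush, so I'll press the bar down gently.

```bash
python3 - <<'E'
from h import *
gripper_to(0); P=rig(-91.5,0,0)[:2]; movep((*P,130),down(PHI)); movel((*P,92),100)
h=movel((*P,79),15,force_limit=18); print(h,read_position().round(1),read_force().round(1))
movel((*P,140),120); gripper_to(.5)
movep((430,70,280),down(-np.pi/2)); dwell(.2); p,d,C=snap('wrist','k2'); X=cloud(d,C)
r=mask(p,172,4,140,40)&(X[...,0]<480)&(X[...,1]>-60); print('red z',np.percentile(X[r][:,2],[50,90]), toprect(r,82,C))
p,d,C=load('wr_rig'); X=cloud(d,C); r=mask(p,172,4,140,40)&(X[...,0]<480)&(X[...,1]>-60); print('initial',np.percentile(X[r][:,2],[50,90]), toprect(r,82,C)); print(read_time_s())
E
```

```text
True [441.7  11.1  82.6] [-3.   0.7 10.2]
red z [81.04194157 82.43266675] (array([442.80548477,  10.90981628]), (13.678511619567871, 72.78195190429688), 2.820612907409668, 893)
initial [81.08149932 82.51859774] (array([442.78794005,  10.73523967]), (14.010794639587402, 73.79486083984375), 3.8621842861175537, 900)
76.575
```

Bar height now matches the original shut position. Next I'll open the valve.

```bash
python3 - <<'E'
from h import *
valve_turn(np.radians(90),np.radians(-4)); print(read_time_s())
movep((430,70,280),down(-np.pi/2)); dwell(.2); p,d,C=snap('wrist','v2'); X=cloud(d,C)
print(toprect(mask(p,22,34,120),97,C,X,6)); 
movep((400,-210,270),down(-np.pi/2)); dwell(.2); snap('wrist','y1'); print(read_time_s())
E
```

```text
w 0.20010918489980364 F [-0.8  0.4  2.2]
81.5 False [-0.7  0.9  2.7]
72.9 False [-0.9  0.7  4.5]
64.4 False [-0.4  1.9  4.6]
55.8 False [-0.4  3.3  5.1]
47.3 False [-1.5  3.2  6.2]
38.7 False [-0.8  3.3  6.8]
30.2 False [-1.6  3.8  5.2]
21.6 False [-0.2  3.7  6.2]
13.1 False [-0.7  5.2  4.8]
4.5 False [-0.4  4.8  5.4]
-4.0 True [-3.4 -0.7  6.9]
85.825
(array([520.41493939, 227.21077747]), (16.990901947021484, 66.2064437866211), 2.66269850730896, 1318)
88.5583
```

View pics/v2.png

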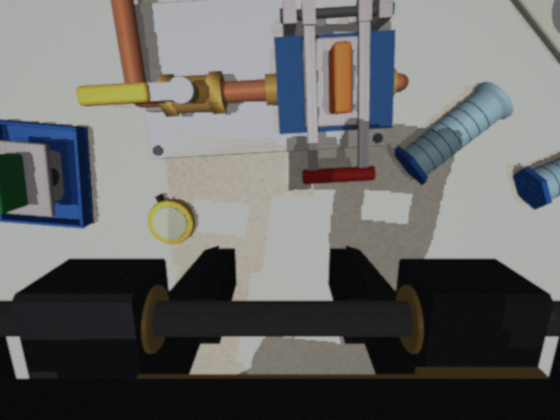

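View pics/y1.png

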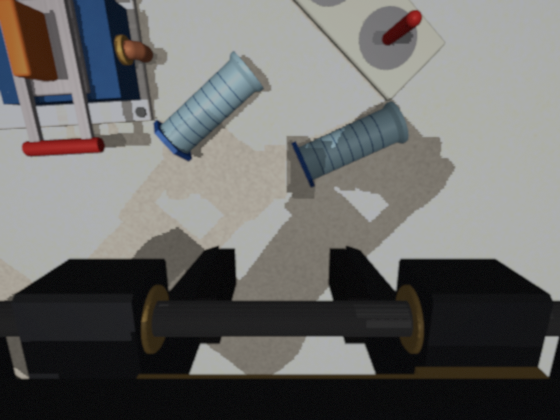

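The lever is at the open stop: its angle of 2.7° is about the rig's 3.3°, and the force limit tripped. Next are the cylinders, in the last view at about (208,105) and (350,145).

```bash
cat >> h.py <<'E'
def cyls(p,d,C,ymax=-60):
    X=cloud(d,C); m=mask(p,85,128,35,25)&(X[...,2]>12)&(X[...,2]<60)&(X[...,1]<ymax)&(X[...,0]>330)
    m=cv2.morphologyEx(m.astype(np.uint8),cv2.MORPH_CLOSE,np.ones((7,7)))>0
    out=[]
    for b in blobs(m,800):
        v,u=np.nonzero(b); P=np.array([ray(a,c,25,C)[:2] for a,c in zip(u,v)]).astype(np.float32); mu=P.mean(0)
        c,(w,h),a=cv2.minAreaRect(P-mu); c=mu+np.array(c)
        dd=pca_dir(P); dd=dd*np.sign(dd[0]); s=(P-mu)@dd
        Q=X[b]; top=Q[Q[:,2]>38][:,:2]  # ridge points of the tube
        ft=b&mask(p,108,128,150,25); F=Q.mean(0)*0
        fv,fu=np.nonzero(ft); F=np.mean([ray(a_,c_,25,C)[:2] for a_,c_ in zip(fu,fv)],0) if len(fu) else None
        dt=pca_dir(top); dt=dt*np.sign(dt[0])
        out.append(dict(c=c,L=max(w,h),W=min(w,h),ang=np.degrees(np.arctan2(dd[1],dd[0])),angt=np.degrees(np.arctan2(dt[1],dt[0])),top=np.median(top,0),foot=F,n=len(u),uv=(u.mean(),v.mean())))
    return out
E
python3 - <<'E'
from h import *
for t in ['y1','wr_rack']:
    for o in cyls(*load(t)): print(t,{k:np.round(x,1) if x is not None else x for k,x in o.items()})
p,d,C=load('top2'); X=cloud(d,C)
# rack board
bd=(X[...,2]>8)&(X[...,2]<20)&(X[...,1]<-120)&(X[...,0]>480)&(X[...,0]<740)
b=max(blobs(cv2.morphologyEx(bd.astype(np.uint8),cv2.MORPH_OPEN,np.ones((3,3)))>0),key=lambda b:b.sum())
v,u=np.nonzero(b); P=np.array([ray(a,c,14,C)[:2] for a,c in zip(u,v)]).astype(np.float32); m=P.mean(0); r=cv2.minAreaRect(P-m); print('board',m+r[0],r[1:])
for b in blobs(mask(p,172,4,120,30)&(X[...,1]<-150),15):
    v,u=np.nonzero(b); Q=X[b]; tp=Q[Q[:,2]>85]; print('peg',np.median(tp,0),len(tp),Q[:,2].min(),Q[Q[:,2]<40].mean(0))
E
```

```text
y1 {'c': array([ 480.1, -124.3]), 'L': np.float64(128.1), 'W': np.float64(56.3), 'ang': np.float32(-49.9), 'angt': np.float64(-50.4), 'top': array([ 481.8, -129. ]), 'foot': array([442.5, -82.4]), 'n': np.int64(4516), 'uv': array([207. , 107.6])}
y1 {'c': array([ 442.7, -289.7]), 'L': np.float64(127.0), 'W': np.float64(56.8), 'ang': np.float32(-65.5), 'angt': np.float64(-66.2), 'top': array([ 443.4, -287.6]), 'foot': array([ 418.7, -234.5]), 'n': np.int64(4070), 'uv': array([351.8, 142. ])}
wr_rack {'c': array([ 480.6, -168.4]), 'L': np.float64(128.5), 'W': np.float64(56.1), 'ang': np.float32(-50.3), 'angt': np.float64(-50.5), 'top': array([ 483.3, -173.4]), 'foot': array([ 443.5, -124.8]), 'n': np.int64(4317), 'uv': array([227.1, 143.9])}
wr_rack {'c': array([ 442.8, -287.2]), 'L': np.float64(127.1), 'W': np.float64(55.8), 'ang': np.float32(-65.5), 'angt': np.float64(-65.9), 'top': array([ 443.5, -287.3]), 'foot': array([ 417.2, -233.7]), 'n': np.int64(3994), 'uv': array([331.4, 177.9])}
board [ 616.88471222 -258.09613037] ((283.0556945800781, 85.49223327636719), 46.82312774658203)
peg [ 679.52167169 -189.42091531   92.11479275] 25 17.52628449702115 [ 677.34981285 -186.74747392   30.73001479]
peg [ 617.05229467 -257.11274029   92.48852639] 27 19.442159698816567 [ 615.71670862 -253.26379444   28.07214759]
peg [ 553.65032878 -323.25554197   92.84014304] 29 22.439460656334404 [ 554.42731701 -319.36154091   29.37938176]
```

```bash
cat >> h.py <<'E'
ROW=np.radians(46.8); PEG1=np.array([616.7,-257.6]); rd=np.array([np.cos(ROW),np.sin(ROW)]); PEGS=[PEG1+92*rd,PEG1,PEG1-92*rd]
def lie(a,tau):
    m=np.array([np.cos(a),np.sin(a),0]); Z=np.array([0,0,1.])
    z=-np.cos(tau)*Z+np.sin(tau)*m; y=np.cos(tau)*m+np.sin(tau)*Z; return np.stack([np.cross(y,z),y,z],1)
TAU=np.radians(10); OFF=25
def rv(R): return Rot.from_matrix(R).as_rotvec()
def pick_cyl(c,a,tau=TAU,off=OFF,zg=27):
    R=lie(a,tau); m=R[:,0]*0+np.array([np.cos(a),np.sin(a),0]); g=np.array([*c,zg])-off*m; t=g+19*R[:,2]
    gripper_to(0.68); movep(t+[0,0,110],rv(R)); h=movel(t,100,force_limit=12); print('descend hit',h,read_position().round(1))
    gripper_to(0); print('w mm',read_width()*88,read_force().round(1)); return R,t
def hang_on(peg,hy=ROW-np.pi/2):
    R=hang(hy,TAU); o=rv(R); P=PEGS[peg]
    def T(z,xy=P): return np.array([*xy,z])+19*R[:,2]
    q=solve_ik(T(360,P-130*R[:2,2]),o); print('flip q',None if q is None else np.round(q,2))
    move_joints(q); print('flipped',read_width()*88,read_time_s())
    movel(T(230),150); return T,R
E
python3 - <<'E'
from h import *
movep((400,-210,270),down(-np.pi/2)); dwell(.1); o=min(cyls(*snap('wrist','y2')),key=lambda o:o['c'][1]); print(o)
a=np.radians(o['angt']); R,t=pick_cyl(o['c'],a)
movel(t+[0,0,60],80); print(read_width()*88); movel(t+[0,0,220],200); print(read_position().round(0),read_q().round(2),read_time_s())
T,Rh=hang_on(1)
snap('scene','b1'); 
s=cv2.imread('pics/b1.png');cv2.imwrite('pics/b1z.png',cv2.resize(s[60:280,120:430],(800,568),interpolation=cv2.INTER_CUBIC)); snap('wrist','b1w')
print(read_q().round(2),read_time_s())
E
```

```text
{'c': array([ 443.0153389 , -289.62438965]), 'L': 126.7489013671875, 'W': 56.79612731933594, 'ang': np.float32(-65.53247), 'angt': np.float64(-66.27934592898087), 'top': array([ 443.05400426, -287.82779993]), 'foot': array([ 418.68487928, -234.53003585]), 'n': 4075, 'uv': (np.float64(350.9568098159509), np.float64(141.6125153374233))}
descend hit False [ 434.5 -270.     8.8]
w mm 41.668204844499584 [-1.1 -0.   3.1]
41.00094676436542
[ 434. -269.  227.] [-0.75  0.26  1.52 -0.07  1.2  -1.15] 94.6083
flip q [-0.37  0.15  1.93  4.03  0.49 -2.33]
flipped 41.54168328978695 98.025
[-0.48  0.53  1.83  3.59  0.66 -1.89] 99.4917
```

View pics/b1z.png

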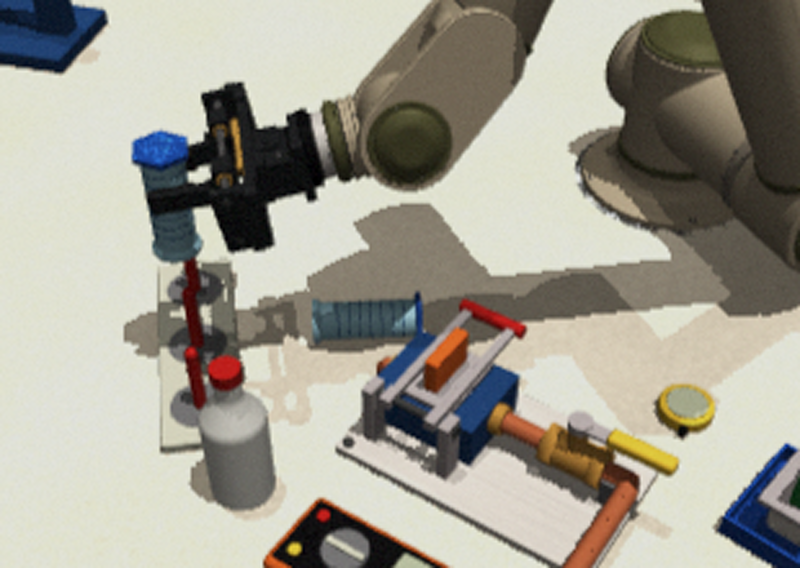

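View pics/b1w.png

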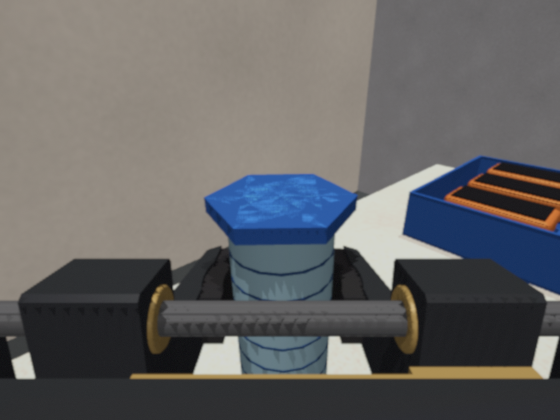

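The cylinder is held mouth down over the rack with its foot up. Lowering it now.

```bash
cat >> h.py <<'E'
def lower(T,R):
    h=movel(T(150),80,force_limit=6); print('pass',h,read_position().round(1))
    if h: return False
    h=movel(T(94),40,force_limit=5); print('down',h,'grasp z',(read_position()-19*R[:,2])[2].round(1),read_force().round(1))
    gripper_to(0.68); dwell(.3); P=read_position(); movel(P-110*R[:,2],120); return True
E
python3 - <<'E'
from h import *
R=hang(ROW-np.pi/2,TAU); P=PEGS[1]
T=lambda z: np.array([*P,z])+19*R[:,2]
print(lower(T,R),read_time_s())
movel(read_position()+[0,0,200],200); snap('scene','b2'); 
s=cv2.imread('pics/b2.png');cv2.imwrite('pics/b2z.png',cv2.resize(s[60:280,120:430],(800,568),interpolation=cv2.INTER_CUBIC)); print(read_q().round(2))
E
```

```text
pass False [ 630.4 -270.4  147.3]
down True grasp z 95.1 [-0.1  0.5  2.5]
True 103.825
[-0.4   0.26  1.97  3.82  0.58 -2.1 ]
```

View pics/b2z.png

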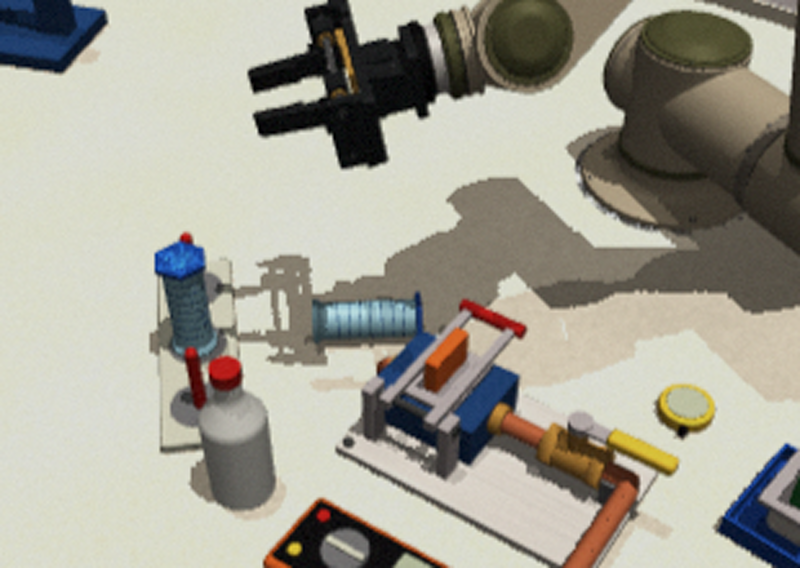

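Cylinder on peg1 stands straight and down. The second one lies close to the block, so I'll grip it near its mouth, set it down in the clear space, and regrip near the foot.

```bash
python3 - <<'E'
from h import *
movep((400,-170,280),down(-np.pi/2)); dwell(.2); os=cyls(*snap('wrist','a1')); 
os=[o for o in os if o['c'][0]<530]; print(len(os)); o=os[0]; print(o)
a=np.radians(o['angt']); m=np.array([np.cos(a),np.sin(a),0]); 
g=np.array([*o['c'],27])+38*m; t=g-[0,0,19]; R=down(a-np.pi/2)
gripper_to(0.64); movep(t+[0,0,120],R); print('hit',movel(t,80,force_limit=10)); gripper_to(0); print(read_width()*88,read_force().round(1),read_position().round(1))
movel(t+[0,0,100],120)
a2=np.radians(-65); m2=np.array([np.cos(a2),np.sin(a2),0]); t2=np.array([428,-258,9.0])+38*m2; R2=down(a2-np.pi/2)
movep(t2+[0,0,100],R2); print('lay',movel(t2,60,force_limit=5),read_position().round(1)); gripper_to(0.66); movel(t2+[0,0,130],150)
movep((390,-200,270),down(-np.pi/2)); dwell(.2); print([o for o in cyls(*snap('wrist','a2'))]); print(read_time_s())
E
```

```text
1
{'c': array([ 482.08275604, -125.25614929]), 'L': 127.67825317382812, 'W': 55.27291488647461, 'ang': np.float32(-49.611855), 'angt': np.float64(-49.769236528177814), 'top': array([ 482.02667758, -129.42312997]), 'foot': array([442.8837539 , -83.21110925]), 'n': 4223, 'uv': (np.float64(244.241297655695), np.float64(106.55552924461283))}
hit False
41.403392221945026 [-0.3 -0.3  1.5] [ 506.7 -154.3    8.1]
lay False [ 444.2 -292.5    9.3]
[{'c': array([ 427.19340897, -263.39438629]), 'L': 126.7860107421875, 'W': 56.732513427734375, 'ang': np.float32(-64.04335), 'angt': np.float64(-64.3902326553234), 'top': array([ 430.31491967, -261.33076192]), 'foot': array([ 402.82393901, -208.87433645]), 'n': 4046, 'uv': (np.float64(335.938210578349), np.float64(144.45526445872466))}]
117.9
```

View pics/a2.png

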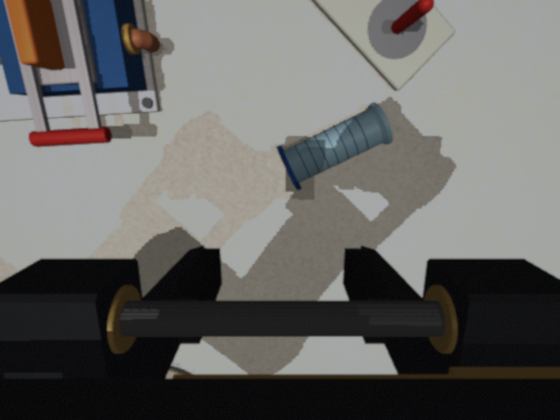

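```bash
python3 - <<'E'
from h import *
o=cyls(*load('a2'))[0]; a=np.radians(o['angt']); R,t=pick_cyl(o['c'],a)
movel(t+[0,0,60],80); print(read_width()*88); movel(t+[0,0,220],200)
T,Rh=hang_on(2); print(read_q().round(2),lower(T,Rh),read_time_s())
movel(read_position()+[0,0,150],200); snap('scene','e1'); 
s=cv2.imread('pics/e1.png');cv2.imwrite('pics/e1z.png',cv2.resize(s[60:280,120:430],(800,568),interpolation=cv2.INTER_CUBIC))
E
```

```text
descend hit False [ 418.  -244.     8.7]
w mm 41.374976997398754 [-0.   1.   2.6]
41.6671095288424
flip q [-0.66  0.06  2.04  3.39  0.37 -1.79]
flipped 41.3644055284833 126.2667
pass False [ 567.4 -337.5  147.3]
down True grasp z 95.7 [ 0.2 -0.5  3.1]
[-0.69  0.49  1.93  3.24  0.69 -1.63] True 131.8833
```

View pics/e1z.png

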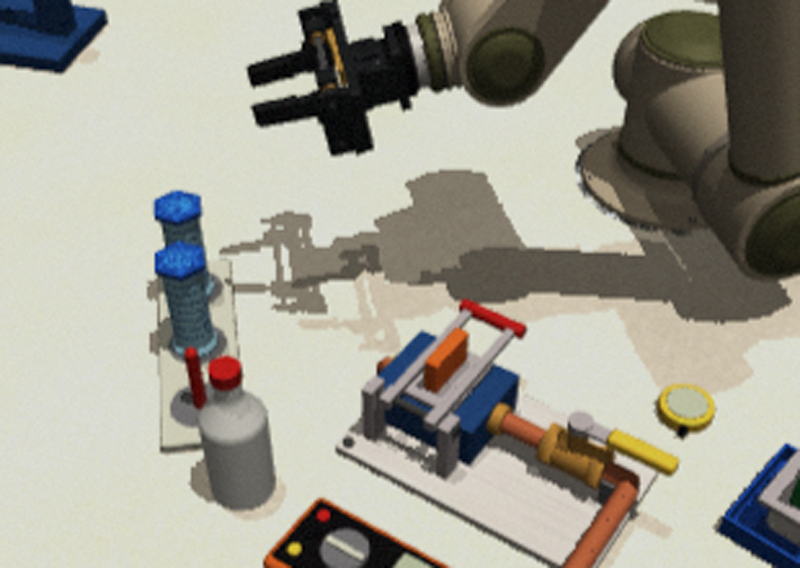

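Both cylinders stand on pegs. I'll check everything from the top and look at the tray and clamp before handing in.

```bash
python3 - <<'E'
from h import *
movep((390,-150,330),down(-np.pi/2)); dwell(.1)
p,d,C=snap('top','z1'); X=cloud(d,C)
m=mask(p,100,128,100,25)&(X[...,1]<-150)&(X[...,2]>100)
for b in blobs(m,30): print('foot',np.median(X[b],0).round(1))
movep((430,70,280),down(-np.pi/2)); dwell(.2); p,d,C=snap('wrist','z2'); X=cloud(d,C)
r=mask(p,172,4,140,40)&(X[...,0]<480)&(X[...,1]>-60); print('red z',np.percentile(X[r][:,2],[50,90]))
r=mask(p,22,34,120)&(X[...,2]>80); print('lever',toprect(r,97,C))
r=mask(p,5,17,130,40)&(X[...,2]>95); print('rib',np.median(X[r],0))
r=mask(p,40,80,80,30)&(X[...,1]>300); print('green z',np.median(X[r][:,2]) if r.any() else None)
print('peg tops expect',[P.round(1).tolist() for P in PEGS],read_time_s())
s=cv2.imread('pics/z1.png');cv2.imwrite('pics/z1z.png',cv2.resize(s[90:300,100:460],(800,467),interpolation=cv2.INTER_CUBIC))
E
```

```text
foot [ 618.  -260.   133.9]
foot [ 556.6 -324.8  134. ]
red z [81.09466974 82.44649338]
lever (array([520.33856391, 227.20641184]), (16.904090881347656, 66.19328308105469), 2.8129584789276123, 1315)
rib [533.34663777  17.76954473 109.45346864]
green z 72.44210528916608
peg tops expect [[679.7, -190.5], [616.7, -257.6], [553.7, -324.7]] 136.9
```

View pics/z1z.png

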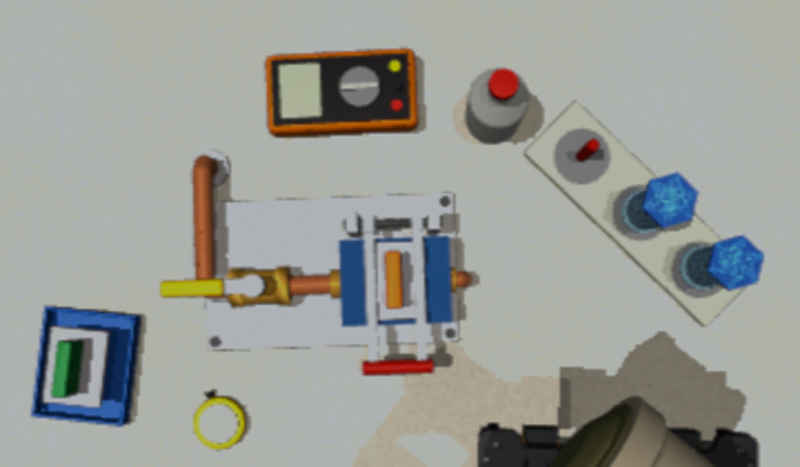

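View pics/z2.png

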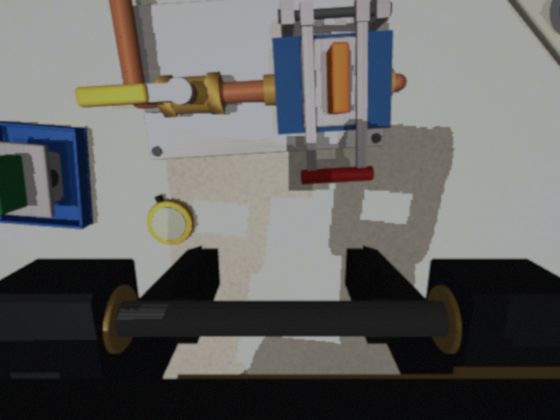

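Both feet are at z = 134, which is fully down, and the rig is as asked. One last check that the green insert stands upright.

```bash
python3 - <<'E'
from h import *
p,d,C=load('z1'); X=cloud(d,C)
g=mask(p,40,80,80,25)&(X[...,1]>300)&(X[...,2]>84); print('rib top',np.median(X[g],0).round(1),np.percentile(X[g][:,2],[5,95]))
fl=(hsv(p)[...,1]<70)&(X[...,1]>310)&(X[...,1]<430)&(X[...,0]>375)&(X[...,0]<490)&(X[...,2]>38)&(X[...,2]<66)
Q=X[fl]; A=np.c_[Q[:,:2]-Q[:,:2].mean(0),np.ones(len(Q))]; print('flange',Q.mean(0).round(1),'slopes',np.linalg.lstsq(A,Q[:,2],rcond=None)[0].round(3),len(Q))
finish_job(); print(read_time_s())
E
```

```text
rib top [431.6 364.7  90.6] [86.35286035 93.91967996]
flange [433.7 360.   51. ] slopes [-4.0000e-03  3.0000e-03  5.1031e+01] 611
the job is handed in; nothing more can be done
the job is handed in; nothing more can be done
```

The job is done and handed in at about 137 s, inside the 210 s limit. I did the steps in the order you asked:

- **Valve:** I turned it shut against its stop before touching the clamp. Once the clamp was shut again, I turned it back open to its other stop.
- **Green insert:** It stands level in the blue tray, with its flange at 51 mm and no measurable slope.
- **Orange insert:** I pushed it through the seal to the hard stop, reaching about 27 N. The flange measured 69.8 mm, so it was flush on the block before the clamp came down.
- **Cylinders:** Only two were present, and both are upside down on their own pegs. Their feet measured 134 mm, which is right down on the board.
- **Left alone:** In the pictures, the multimeter, wash bottle and stopwatch stand where they were.

Three things did not go straight through or did not agree exactly:

- **Clamp:** The first close left its bar about 4 mm high. A light press on the bar brought it to 81 mm, the same as when it was first shut.
- **Second cylinder:** It was knocked aside towards the block during the run. I set it down in clear space and gripped it again before hanging it.
- **Valve lever:** Its final angle measured about 2.8° against the rig's 3.3°. It measured 4–5° at the start, so it is now turned slightly further towards open than it was.

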